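Hang the stock tags on the order rail

ROBOT

A 6-joint arm with a two-finger parallel gripper is mounted at the origin on the work surface. World frame = base frame: x ahead of the robot, y to its left, z up, the work surface at z = 0. Lengths are in mm, angles in degrees, forces in N, time in s.
With the tool pointing down it reaches from about 300 to 850 mm from the base axis. Payload 4.2 kg.
Tool frame: the origin (TCP) lies at the very end of the fingers, on their centre line; the grasp point (between the pads) lies 19 mm behind it (env.tcp_to_grasp is the distance from the TCP to the grasp point, in mm); z points along the fingers, y is the line along which they close (so a half turn about z gives the same grasp; the last joint's range is limited). The gripper opens to 91 mm and grips with 3 to 60 N. Pads are 32 mm wide; open, the fingers measure 118 mm over their backs; the gripper's body (76 mm by 178 mm) begins 60 mm behind the grasp point.
Start: joints at [-65.833, 18.312, 89.639, -0, 72.044, -1.146], TCP at [245.856, -519.806, 213.976] pointing down, gripper open.
Joint ranges: [-177.97, 177.97], [-48.28, 115.42], [12.27, 149.76], [-77.06, 257.06], [2.81, 150.46], [-146.56, 146.56]. Speed limits (degrees/s): [147.25, 147.25, 180, 180, 180, 180].

INTERFACE

Orientations are given as [roll, pitch, yaw] about the fixed x, y, z axes, in that order (R = Rz(yaw) Ry(pitch) Rx(roll)).
In Python, from workcell import env gives the robot as it stands.
- The arm moves only by the tool move_arm, never from a script. Its argument "plan" is a list of rows, each a list of 3 entries, a list of its own where there are three numbers: the shift along the world's x, y, z in cm, then the turn about the world's z in degrees, then the closure, from 0 (fully open) to 1 (shut). In form: [[[x, y, z], turn, claw], ...]. A call has 1 to 5 rows; each row shifts and turns the commanded pose from where the row before left it; what a row does not reach is not made up. A row lasts 1/10 s, in which the tool goes at most 50 mm and 8.59 degrees, less where a joint would pass 70% of its speed; a pose out of reach is approached as far as the arm can. A call is refused whole if a number of a shift passes 5 or a number of a turn 8.59, either way. A call with a gripper value outside its range is refused whole. The fingers move at their own pace and stop on an object; "squeeze" is the grip in N (left out, the last holds). Time passes only in rows, so rows that do not move let the fingers close. It gives the time, the measured TCP pose, the force, the opening and the grip force at its end, in the units of the state.
- env.state(): the state, without advancing time (a new reading comes with each control period).
- env.grab_frame(name): name is "scene" or "top" or "wrist"; returns a dict with "frame" (420x560x3 uint8, red, green, blue), "z_map" (420x560 float32, mm along the optical axis (not along the pixel's ray), 0 where there is no reading), "fovy" (degrees; the focal length in pixels is half the picture's height over the tangent of half this angle, whatever the lens; pixels are square), "cx", "cy" (the principal point, pixels), "position" and "orientation" of the camera in the world. Camera axes: x right, y down, z forward; pixel columns grow to the right and rows downward; lengths in mm; the calibration is good to about 2 mm. The wrist camera is an equidistant fisheye: a pixel r from the principal point sees the ray r / f radians off the axis. A picture is of the moment at which its call begins.
- env.job_done(): hands the job in; it is judged then, once.
Trained networks look in a picture, given as the dict that the camera call returned (one of the last four; its "shot" number tells which), for a name from the list of things; names that differ only in an ending like _2 or _b are one class to them, and where a whole thing is asked for, a point or a joint stands for the part that bears it (a point fixed in the world has none). Each returns a list of dicts, best first, with "score" (0 to 1); they miss things now and then, are a little off and sometimes report something else, mostly with a low value. They report only what shows in the picture. A call takes as long as a camera call.
- env.search_frame(picture, label): "point" ([column, row] in pixels, amid what is visible of it).
- env.landmark_of(picture, label): "point" ([column, row] in pixels: a listed point, or the origin of a listed thing).
The state is a dict: "time_s": time; "qpos": joint angles; "qvel": joint speeds; "effort": joint torques, N m; "ee_pos": TCP position; "ee_rot": TCP orientation; "force": force on the tool from outside, world axes, zero at the start; "torque": the same for the moment, N m; "gripper_width": finger opening in mm; "gripper_force": force on a finger pad.
Only numpy, scipy, OpenCV 4.12 (cv2) and the standard library are available. Lean on these libraries where they do the work, as an engineer would, in place of code of your own. Each camera call takes 0.05 s, during which the arm holds its last target. There are 200 camera calls.

TASK

Put the stock tags out for ordering: lift the clear lid of the tag bin over the bumps on its rails and slide it fully open, then hang every tag from the bin astride the bar of the order rail, with a finger's gap between neighbours. When all are hanging there, slide the lid shut and let it drop home in front of the bumps; leave the other goods on the table where they stand.

Things in the scene. Friction and masses are not known exactly. Their poses are not given: they have to be found in the camera images.
- bin: plywood box with a clear sliding lid, fixed; inside 164 (x) by 160 mm (y), floor 8 mm above the table, walls 8 thick, 92 high. Origin: centre of its underside; the lid opens towards its +x. Outside each wall that runs along x is an aluminium rail (top at 80 mm) that goes on past the box to x = +280; near its front (x = -57) sits a steel bump 12 mm high
- runner (a joint): how far the lid has slid open along the bin's +x, m: 0 shut, 0.175 fully open (stop); friction 1.5 N. Lugs under the lid's side edges stand 2 mm in front of the bumps when shut, so it slides only while lifted; from 0.028 on they are past the bumps and it slides lowered or lifted. Coming back they butt against the bumps at about 0.024 and must be lifted over again
- lid (a joint): how far the lid is lifted straight up, level, m: 0 down, 0.025 the most (stop); it clears the bumps when lifted more than 0.010. It weighs 0.35 kg and drops when let go. The lid cannot come off
- lid_knob (a point): top centre of the lid's black grip bar: 14 mm thick along the bin's x, 50 long along y, 35 high above the lid's upper face; near the lid's front edge, 65 mm in front of the bin's centre and 134 mm above the table when shut. Same axes as the bin. Pinch it along the bin's x
- rail: order rail: a 12 mm thick steel bar lying along its own y, its axis 150 mm above the table, on two posts (16 mm thick) 300 mm apart with 70 mm round feet; fixed. Origin: on the table under the middle of the bar
- rail_mid (a point): middle of the order rail's bar, on the bar's axis, 150 mm above the table; y runs along the bar
- tag0: stock tag, 70 g, six alike, any may be absent: bent aluminium saddle like a small tent, 34 mm long (y), two splayed legs 64 mm apart over their weighted hems; flat crown, underside 45 mm above the origin, 22 wide inside. On it a grey grip fin 10 mm thick (x), 32 long (y), from 48 to 74 mm above the origin: pinch it along x. Origin: centre between the feet, where they stand
- tag1: stock tag like tag0. It straddles a bar that lies along its own y, crown resting on the bar: hung, its origin is 39 mm below the bar's axis; a knocked one swings for some seconds
- tag2: stock tag like tag0. The tags start standing in the bin, their y along the bin's y, in two rows 76 mm apart (x), up to three in a row, 50 mm apart
- tag3: stock tag like tag0; may be absent
- tag4: stock tag like tag0; may be absent
- tag5: stock tag like tag0; may be absent
- tape: roll of packing tape lying flat, 90 mm across, 48 high, loose, not part of the job; origin at the centre of its underside
- can: steel can, 74 mm across, 70 high, loose, not part of the job; origin at the centre of its underside
- cups: stack of paper cups, 90 mm across, 166 high, loose, not part of the job; origin at the centre of its underside
- towel_roll: standing roll of paper towel, 130 mm across, 190 high, loose, not part of the job; origin at the centre of its underside
- napkins: pack of napkins, 120 x 110 x 90 mm, loose, not part of the job; origin at the centre of its underside
- carton: small cardboard carton, 110 x 90 x 150 mm, loose, not part of the job; origin at the centre of its underside

How it is judged:
By the outcome, as a careful person would: the job done as asked, in the order asked, and still so for the second after the job is handed in, with the robot touching nothing.
Of tag0, tag1, tag2, tag3, tag4, tag5 only 3 to 5 are there at a start; the rules pass over those that are not, and their reading is None.
At some moment in a run one of tag0, tag1, tag2, tag3, tag4, tag5 may be knocked a few centimetres aside while the robot is not near it.
It also fails if it takes over 210 s, if anything falls off the work surface, if the arm or the gripper's body presses on something with over 40 N, if the wrist force passes 120 N, or if a joint passes its speed limit or range.

## Working session

There is one attempt and no reset: what is moved stays moved. The work goes in short steps, Python scripts to look and compute and a tool call to move; the robot and the scene stay as the last step left them, time stands still between calls to the robot, and variables do not carry over. Pictures are saved under pics/ and viewed, at most 14 in all, crops included, and the job is handed in when it is done.

Besides the shell and the picture viewer there is one more tool, called after "Request:" by a JSON object that holds its "name" and its "arguments". move_arm: Moves the arm, as the interface text tells. Its arguments: {"type":"object","properties":{"plan":{"type":"array","items":{"type":"array"}},"squeeze":{"type":"number"}},"required":["plan"]}

```bash
mkdir -p pics; cat > h.py <<'E'
import numpy as np, cv2
from workcell import env
def shot(n,save=None):
    d=env.grab_frame(n)
    if save: cv2.imwrite('pics/%s.png'%save,d['frame'][:,:,::-1])
    return d
def R(d):
    o=np.array(d['orientation'],float)
    if o.shape==(3,3): return o
    from scipy.spatial.transform import Rotation as Ro
    return Ro.from_euler('xyz',o,degrees=True).as_matrix()
def ray(d,u,v):
    f=d['frame'].shape[0]/2/np.tan(np.radians(d['fovy']/2))
    return np.array([(u-d['cx'])/f,(v-d['cy'])/f,1.])
def atz(d,p,z):  # pixel ray at height z (pinhole)
    r=R(d)@ray(d,*p); c=np.array(d['position'],float)
    return c+r*(z-c[2])/r[2]
def depth(d,p):
    u,v=int(round(p[0])),int(round(p[1]))
    return np.array(d['position'])+R(d)@ray(d,*p)*d['z_map'][v,u]
def cloud(d):
    v,u=np.mgrid[0:420,0:560]
    f=210/np.tan(np.radians(d['fovy']/2)); z=d['z_map']
    P=np.stack([(u-d['cx'])/f*z,(v-d['cy'])/f*z,z],-1)
    return P@R(d).T+np.array(d['position'])
def st():
    s=env.state(); print(s['time_s'],np.round(s['ee_pos'],1),np.round(s['ee_rot'],1),'F',np.round(s['force'],1),'w',round(s['gripper_width'],1),'g',round(s['gripper_force'],1))
E
python3 - <<'E'
from h import *
st()
for n in('scene','top'):
    d=shot(n,n+'0'); print(n,d['fovy'],d['cx'],d['cy'],d['position'],d['orientation'])
    for l in('bin','lid_knob','rail','rail_mid','tag0','tape','can','cups','towel_roll','napkins','carton'):
        try: print(l,[(np.round(a['point'],1),round(a['score'],2),np.round(depth(d,a['point']))) for a in env.landmark_of(d,l)][:7])
        except Exception as e: print(l,e)
E
```

```text
0.0 [ 245.6 -519.3  213.1] [-179.9   -0.    25.3] F [-0.5  0.5 -0. ] w 91.2 g 0.0
scene 42.703515212119704 281.8408548345852 217.02043471062876 [ 961.69577034  614.68076346 1381.91597507] [-149.53687097    0.50758638  146.21800534]
bin [(array([333.2, 288.7]), 0.79, array([561., 233.,  99.]))]
lid_knob [(array([359.6, 252.1]), 0.78, array([ 962.,  615., 1382.]))]
rail [(array([189.4, 128.7]), 0.67, array([ 601., -472.,   60.]))]
rail_mid [(array([240.8, 148.5]), 0.63, array([ 537., -253.,  146.]))]
tag0 [(array([243. , 145.2]), 0.72, array([ 529., -252.,  157.]))]
tape [(array([330.9, 212.1]), 0.63, array([409.,  23.,  50.]))]
can [(array([233.4, 274.5]), 0.62, array([746.,  35.,  54.]))]
cups [(array([428.6, 366. ]), 0.56, array([491., 518., 100.]))]
towel_roll [(array([382.2, 397.6]), 0.89, array([652., 520., 189.])), (array([363.9, 252.7]), 0.39, array([393., 164.,   4.]))]
napkins [(array([230.2, 112.2]), 0.85, array([ 464., -446.,   74.]))]
carton [(array([192.4, 132.1]), 0.78, array([ 594., -472.,   39.]))]
top 57.78468565624074 280.35828110702016 216.1978605290833 [ 496.942854
[... 228 characters left out ...]
), 0.87, array([448., 206., 134.])), (array([354.7, 230.5]), 0.25, array([ 528., -214.,  156.]))]
rail [(array([354. , 229.3]), 0.75, array([ 531., -211.,  157.])), (array([282.8, 169.5]), 0.65, array([710.,  -6.,  71.]))]
rail_mid [(array([370.9, 230.5]), 0.61, array([ 529., -260.,  153.]))]
tag0 []
tape [(array([277.1, 274.9]), 0.88, array([388.,   2.,  51.]))]
can [(array([280.8, 169.2]), 0.8, array([712.,  -0.,  67.]))]
cups [(array([121.1, 250.7]), 0.64, array([449., 465.,  98.]))]
towel_roll [(array([122.4, 205. ]), 0.68, array([582., 453., 135.]))]
napkins [(array([437.5, 262.3]), 0.86, array([ 443., -472.,   89.]))]
carton [(array([441.2, 215.3]), 0.94, array([ 581., -477.,  103.]))]
```

View pics/top0.png

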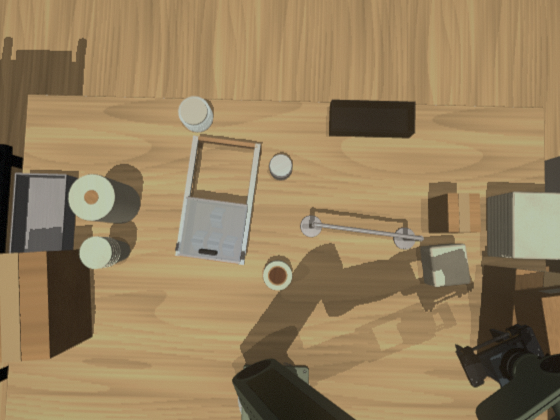

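View pics/scene0.png

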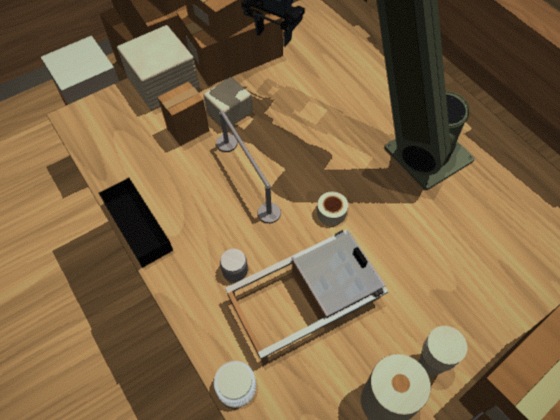

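```bash
python3 - <<'E'
from h import *
d=shot('top'); P=cloud(d)
X,Y,Z=P[...,0],P[...,1],P[...,2]
def fit(m,n):
    q=P[m]; c=q.mean(0)
    r=cv2.minAreaRect(q[:,:2].astype(np.float32)); print(n,len(q),np.round(c,1),'rect',[np.round(a,1) for a in r])
m=(Z>140)&(Z<175)&(Y<-60)&(Y>-420)&(X>470)&(X<600); fit(m,'bar')
q=P[m]; vx=cv2.fitLine(q[:,:2].astype(np.float32),cv2.DIST_HUBER,0,.01,.01).ravel(); print('bar line',vx,np.degrees(np.arctan2(vx[1],vx[0])),q[:,1].min(),q[:,1].max())
# posts feet ~z 0..20
g=cv2.cvtColor(d['frame'],cv2.COLOR_RGB2GRAY)
B=(X>380)&(X<820)&(Y>60)&(Y<310)
fit(B&(Z>115)&(Z<145),'knob')
fit(B&(Z>72)&(Z<88),'z72-88'); fit(B&(Z>88)&(Z<112),'z88-112')
for x0 in range(420,740,40):
    k=B&(Z>70)&(Z<112)&(abs(X-x0)<6); ys=np.sort(Y[k]); zs=Z[k]
    print(x0,len(ys),ys.min().round(1),ys.max().round(1),'left z',np.median(Z[k&(Y>ys.max()-12)]).round(1),'right z',np.median(Z[k&(Y<ys.min()+12)]).round(1))
big=cv2.resize(d['frame'][120:275,160:280],None,fx=4.5,fy=4.5*.86,interpolation=cv2.INTER_CUBIC); cv2.imwrite('pics/bin1.png',big[:,:,::-1])
E
```

```text
bar 486 [ 526.8 -249.2  155.1] rect [array([ 527.3, -250.2]), array([314.6,  15.1]), np.float64(84.6)]
bar line [ 1.01821996e-01  9.94802654e-01  5.26710388e+02 -2.49590530e+02] 84.1559 -406.7581315112407 -93.86260319135637
knob 90 [454.6 202.1 133.2] rect [array([454.3, 202.9]), array([47.8, 13.7]), np.float64(84.0)]
z72-88 1320 [671.  172.7  80.3] rect [array([612.5, 187.9]), array([209.2, 370.2]), np.float64(84.0)]
z88-112 3719 [518.2 196.9  99.5] rect [array([517.8, 197.7]), array([207.4, 180. ]), np.float64(84.1)]
420 41 104.3 168.7 left z 92.0 right z 81.3
460 245 99.5 307.9 left z 94.1 right z 82.2
500 281 95.1 303.3 left z 81.9 right z 79.9
540 277 90.6 299.4 left z 81.4 right z 81.3
580 281 85.9 295.4 left z 81.5 right z 81.1
620 50 81.7 291.3 left z 81.3 right z 81.5
660 45 79.3 287.5 left z 80.9 right z 80.7
700 49 74.6 283.7 left z 79.7 right z 81.0
```

View pics/bin1.png

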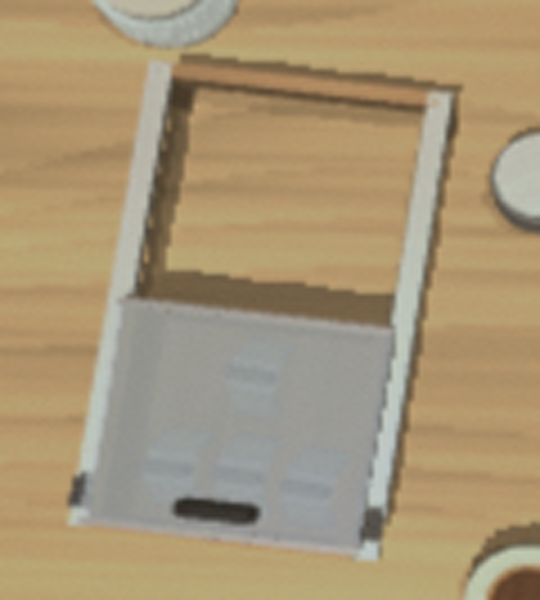

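Top view: four tag fins under the lid (three in the front row, one in the back), knob at (206,252); bin and order rail are both yawed about −6°. The bar runs from (312,227) to (404,238).

Request:
{"name": "move_arm", "arguments": {"plan": [[[1,3.6,0],2.9,0.4],[[1,3.6,0],2.9,0.4],[[1,3.6,0],2.9,0.4],[[1,3.6,0],2.9,0.4],[[1,3.6,0],2.9,0.4]], "squeeze": 20}}

```text
time_s: 1.75
ee_pos: [296.0, -338.4, 214.1]
ee_rot: [180.0, -0.0, 39.9]
force: [1.2, 1.0, -0.3]
gripper_width: 55.6
gripper_force: 0.0
```

Request:
{"name": "move_arm", "arguments": {"plan": [[[1,3.6,0],2.9,0.4],[[1,3.6,0],2.9,0.4],[[1,3.6,0],2.9,0.4],[[1,3.6,0],2.9,0.4],[[1,3.6,0],2.9,0.4]]}}

```text
time_s: 2.25
ee_pos: [346.0, -158.4, 214.2]
ee_rot: [179.9, -0.0, 54.4]
force: [1.5, 0.2, 0.3]
gripper_width: 54.6
gripper_force: 0.0
```

Request:
{"name": "move_arm", "arguments": {"plan": [[[1,3.6,0],2.9,0.4],[[1,3.6,0],2.9,0.4],[[1,3.6,0],2.9,0.4],[[1,3.6,0],2.9,0.4],[[1,3.6,0],2.9,0.4]]}}

```text
time_s: 2.75
ee_pos: [396.0, 21.7, 214.3]
ee_rot: [179.9, -0.0, 68.9]
force: [0.1, -0.3, 0.0]
gripper_width: 54.9
gripper_force: 0.0
```

Request:
{"name": "move_arm", "arguments": {"plan": [[[1,3.6,0],2.9,0.4],[[1,3.6,0],2.9,0.4],[[1,3.6,0],2.9,0.4],[[1,3.6,0],2.9,0.4],[[1.8,3.1,0],3.6,0.4]]}}

```text
time_s: 3.25
ee_pos: [453.5, 197.1, 214.2]
ee_rot: [-180.0, -0.0, 84.2]
force: [0.3, -1.3, 0.5]
gripper_width: 54.7
gripper_force: 0.0
```

```bash
python3 - <<'E'
from h import *
st(); d=shot('wrist','w1'); print(d['fovy'],d['position'],d['orientation'])
print(env.landmark_of(d,'lid_knob')); 
E
```

```text
3.25 [453.5 197.1 214.2] [-180.    -0.    84.2] F [ 0.3 -1.3  0.5] w 54.7 g 0.0
65.70646984690485 [460.68304258 263.65129179 385.62318815] [ 1.65965981e+02 -3.78154319e-02 -5.78327952e+00]
[{'point': [277.9, 199.6], 'score': 0.89}]
```

Request:
{"name": "move_arm", "arguments": {"plan": [[[0.1,0.6,-3],0,0.4],[[0,0,-3],0,0.4],[[0,0,-3],0,0.4],[[0,0,-2],0,0.4],[[0,0,0],0,0.4]]}}

```text
time_s: 3.85
ee_pos: [452.5, 199.7, 101.6]
ee_rot: [-179.7, 0.2, 84.0]
force: [-0.5, 0.9, -0.7]
gripper_width: 54.9
gripper_force: 0.0
```

Request:
{"name": "move_arm", "arguments": {"plan": [[[0,0,0],0,1],[[0,0,0],0,1],[[0,0,0],0,1],[[0,0,0],0,1],[[0,0,0],0,1]], "squeeze": 20}}

```text
time_s: 4.35
ee_pos: [455.1, 201.3, 104.5]
ee_rot: [179.9, -0.0, 84.0]
force: [0.4, 0.6, 0.8]
gripper_width: 18.0
gripper_force: 0.0
```

Request:
{"name": "move_arm", "arguments": {"plan": [[[0,0,0],0,1],[[0,0,0],0,1],[[0,0,0.6],0,1],[[0,0,0.6],0,1],[[0,0,0.6],0,1]], "squeeze": 30}}

```text
time_s: 4.85
ee_pos: [454.7, 201.3, 122.1]
ee_rot: [-180.0, -0.0, 84.0]
force: [1.0, 1.0, -4.5]
gripper_width: 13.7
gripper_force: 30.0
```

Request:
{"name": "move_arm", "arguments": {"plan": [[[0,0,0],0,1],[[1,-0.1,0],0,1],[[1,-0.1,0],0,1],[[1,-0.1,0],0,1],[[1,-0.1,0],0,1]]}}

```text
time_s: 5.35
ee_pos: [495.7, 197.0, 121.6]
ee_rot: [-180.0, 0.0, 84.0]
force: [-1.2, 1.6, -4.2]
gripper_width: 14.0
gripper_force: 30.0
```

Request:
{"name": "move_arm", "arguments": {"plan": [[[1.3,-0.1,0],0,1],[[1.3,-0.2,0],0,1],[[1.3,-0.1,0],0,1],[[1.3,-0.2,0],0,1],[[1.3,-0.1,0],0,1]]}}

```text
time_s: 5.85
ee_pos: [561.0, 190.2, 121.9]
ee_rot: [-180.0, -0.0, 84.0]
force: [-1.6, 2.7, -3.6]
gripper_width: 13.8
gripper_force: 30.0
```

Request:
{"name": "move_arm", "arguments": {"plan": [[[1.3,-0.2,0],0,1],[[1.3,-0.1,0],0,1],[[1.3,-0.2,0],0,1],[[1.3,-0.1,0],0,1],[[1.3,-0.2,0],0,1]]}}

```text
time_s: 6.35
ee_pos: [626.0, 183.3, 122.0]
ee_rot: [180.0, -0.1, 84.0]
force: [-1.9, 7.9, -3.6]
gripper_width: 13.8
gripper_force: 30.0
```

Request:
{"name": "move_arm", "arguments": {"plan": [[[0.4,0,0],0,1],[[0.2,0,0],0,1],[[0,0,0],0,1],[[0,0,0],0,1]]}}

```text
time_s: 6.75
ee_pos: [628.8, 183.0, 121.0]
ee_rot: [-179.7, -0.0, 84.0]
force: [-7.8, 5.7, -4.6]
gripper_width: 14.2
gripper_force: 30.0
```

Request:
{"name": "move_arm", "arguments": {"plan": [[[0,0,-0.6],0,1],[[0,0,-0.6],0,1],[[0,0,-0.5],0,1],[[0,0,0],0,0.5],[[0,0,0],0,0.5]]}}

```text
time_s: 7.25
ee_pos: [632.5, 181.4, 105.8]
ee_rot: [179.8, 0.0, 84.0]
force: [0.5, -0.1, 0.4]
gripper_width: 27.3
gripper_force: 0.0
```

Request:
{"name": "move_arm", "arguments": {"plan": [[[0,0,0],0,0.5],[[0,0,4],0,0.5],[[0,0,4],0,0.5],[[0,0,4],0,0.5],[[-2,-4,3],0,0.7]]}}

```text
time_s: 7.75
ee_pos: [615.2, 147.3, 256.0]
ee_rot: [179.6, -0.2, 84.2]
force: [0.4, -1.6, -0.3]
gripper_width: 40.1
gripper_force: 0.0
```

Request:
{"name": "move_arm", "arguments": {"plan": [[[-2,-4,0],0,0.7],[[-2,-4,0],0,0.7],[[-2,-4,0],0,0.7],[[-2,-4,0],0,0.7],[[-2,-4,0],0,0.7]]}}

```text
time_s: 8.25
ee_pos: [511.8, -57.1, 253.7]
ee_rot: [179.9, 0.1, 84.0]
force: [0.0, -0.9, 0.6]
gripper_width: 27.7
gripper_force: 0.0
```

```bash
python3 - <<'E'
from h import *
st(); d=shot('top','top2'); P=cloud(d); X,Y,Z=P[...,0],P[...,1],P[...,2]
u=np.array([.9945,-.1045]);v=np.array([.1045,.9945]);c=np.array([519,196.])
bx=(X-c[0])*u[0]+(Y-c[1])*u[1]; by=(X-c[0])*v[0]+(Y-c[1])*v[1]
m=(abs(bx)<78)&(abs(by)<78)&(Z>74)&(Z<90)
n,l=cv2.connectedComponents(m.astype(np.uint8))
for i in range(1,n):
    k=l==i
    if k.sum()<8: continue
    r=cv2.minAreaRect(P[k][:,:2].astype(np.float32)); print(k.sum(),np.round(P[k].mean(0),1),'bin',bx[k].mean().round(1),by[k].mean().round(1),r)
k=(Z>120)&(Z<140)&(abs(by)<40)&(bx>80)&(bx<140); print('knob',P[k].mean(0),k.sum())
print([(a['point'],round(a['score'],2)) for a in env.landmark_of(d,'tag0')])
b=cv2.resize(d['frame'][120:275,160:420],None,fx=3,fy=3,interpolation=cv2.INTER_CUBIC); cv2.imwrite('pics/bin2.png',b[:,:,::-1])
E
```

```text
8.25 [511.8 -57.1 253.7] [1.799e+02 1.000e-01 8.400e+01] F [ 0.  -0.9  0.6] w 27.7 g 0.0
36 [560.2 195.   81.7] bin 41.0 3.3 ((559.9757690429688, 194.66036987304688), (30.578514099121094, 9.430384635925293), 80.39647674560547)
36 [485.4 248.4  82. ] bin -38.9 48.6 ((485.59808349609375, 248.21876525878906), (9.02800178527832, 29.967931747436523), 1.6137762069702148)
36 [480.6 199.3  81.5] bin -38.6 -0.7 ((480.4652404785156, 200.07403564453125), (31.204837799072266, 9.611956596374512), 82.51417541503906)
37 [471.4 154.3  82. ] bin -43.0 -46.4 ((471.6037292480469, 153.98548889160156), (31.209199905395508, 9.805780410766602), 81.8802261352539)
knob [626.44762796 185.4513266  133.56129958] 89
[([218.7, 217.3], 0.73), ([203.3, 234.8], 0.69), ([229.0, 246.1], 0.55)]
```

View pics/bin2.png

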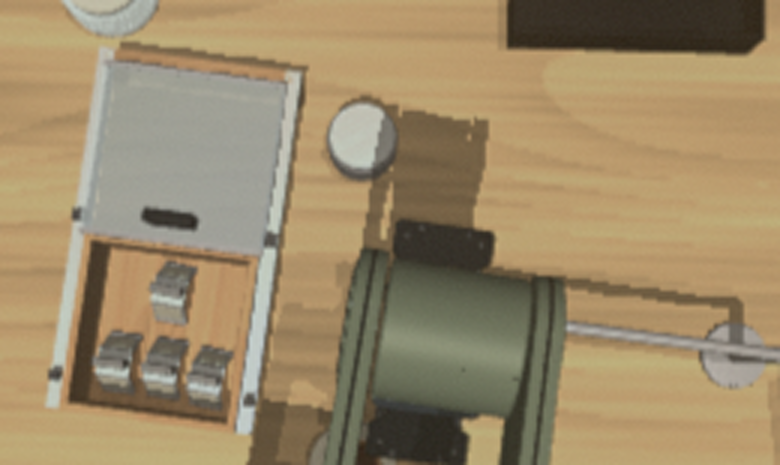

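Lid is fully open (knob at (168,218) in the crop), four tags visible: back row (172,293), front row (118,360), (163,367), (210,373). Going for the front-right one first.

Request:
{"name": "move_arm", "arguments": {"plan": [[[-0.8,4.2,0],0,0.65],[[-0.8,4.2,0],0,0.65],[[-0.8,4.2,0],0,0.65],[[-0.8,4.2,0],0,0.65],[[-0.8,4.3,0],0,0.65]]}}

```text
time_s: 8.85
ee_pos: [472.6, 158.1, 253.6]
ee_rot: [179.9, -0.0, 84.0]
force: [-0.2, -0.2, 0.7]
gripper_width: 31.9
gripper_force: 0.0
```

Request:
{"name": "move_arm", "arguments": {"plan": [[[0,0,-4],0,0.65],[[0,0,-4],0,0.65],[[0,0,-4],0,0.65],[[0,0,0],0,0.65],[[0,0,0],0,0.65]]}}

```text
time_s: 9.35
ee_pos: [473.2, 156.5, 133.6]
ee_rot: [179.9, -0.0, 84.0]
force: [0.2, 0.1, 0.8]
gripper_width: 32.5
gripper_force: 0.0
```

Request:
{"name": "move_arm", "arguments": {"plan": [[[-0.1,-0.3,-2.5],0,0.65],[[0,0,-2.5],0,0.65],[[0,0,-2.4],0,0.65],[[0,0,0],0,1],[[0,0,0],0,1]], "squeeze": 15}}

```text
time_s: 9.85
ee_pos: [473.3, 153.6, 60.9]
ee_rot: [179.8, -0.1, 84.0]
force: [-0.1, 0.6, 0.2]
gripper_width: 18.5
gripper_force: 0.0
```

Request:
{"name": "move_arm", "arguments": {"plan": [[[0,0,0],0,1],[[0,0,0],0,1],[[0,0,0],0,1]]}}

```text
time_s: 10.15
ee_pos: [473.3, 153.6, 61.0]
ee_rot: [179.7, -0.1, 84.0]
force: [0.2, -0.2, 7.1]
gripper_width: 10.1
gripper_force: 15.0
```

Request:
{"name": "move_arm", "arguments": {"plan": [[[0,0,2],0,1],[[0,0,4.5],0,1],[[0,0,4.5],0,1],[[0,0,4.5],0,1],[[0,0,4.5],0,1]]}}

```text
time_s: 10.65
ee_pos: [470.9, 152.9, 261.5]
ee_rot: [179.9, -0.0, 84.0]
force: [0.5, -0.5, -0.8]
gripper_width: 9.9
gripper_force: 15.0
```

Request:
{"name": "move_arm", "arguments": {"plan": [[[0.3,-3,0],0,1],[[0.4,-4,0],0,1],[[0.4,-4,0],0,1],[[0.4,-4,0],0,1],[[0.4,-4,0],0,1]]}}

```text
time_s: 11.15
ee_pos: [490.1, -38.4, 259.6]
ee_rot: [179.9, -0.0, 84.0]
force: [0.8, 0.3, -1.1]
gripper_width: 10.0
gripper_force: 15.0
```

Request:
{"name": "move_arm", "arguments": {"plan": [[[0.4,-4,0],0,1],[[0.4,-4,0],0,1],[[0.4,-4,0],0,1],[[0.4,-4,0],0,1],[[0.4,-4,0],0,1]]}}

```text
time_s: 11.65
ee_pos: [510.1, -238.6, 259.6]
ee_rot: [179.9, 0.0, 84.0]
force: [0.4, 0.5, -0.9]
gripper_width: 10.1
gripper_force: 15.0
```

Request:
{"name": "move_arm", "arguments": {"plan": [[[0.4,-4,0],0,1],[[0.3,-3.7,0],0,1],[[0,-2,0],0,1],[[0,0,0],0,1],[[0,0,0],0,1]]}}

```text
time_s: 12.15
ee_pos: [517.0, -333.3, 258.9]
ee_rot: [-180.0, -0.1, 84.0]
force: [-0.7, 0.6, -0.9]
gripper_width: 10.2
gripper_force: 15.0
```

```bash
python3 - <<'E'
from h import *
st(); d=shot('wrist','w2'); shot('scene','s2')
E
```

```text
12.15 [ 517.  -333.3  258.9] [-1.8e+02 -1.0e-01  8.4e+01] F [-0.7  0.6 -0.9] w 10.2 g 15.0
```

View pics/w2.png

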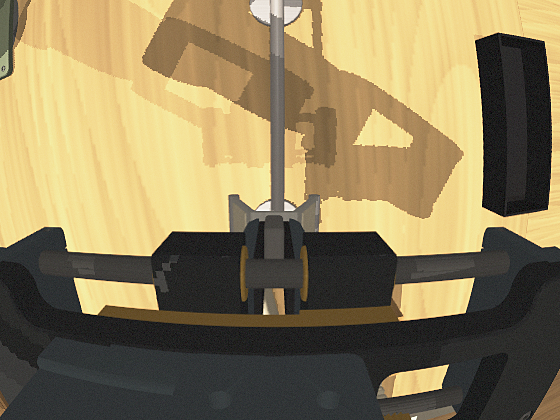

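The wrist view shows the tag (legs at columns 232–318, row 205) centred above the bar (column 278), needing about +2 mm in x. Lowering.

Request:
{"name": "move_arm", "arguments": {"plan": [[[0.2,0,-2.5],0,1],[[0,0,-2.5],0,1],[[0,0,-1.5],0,1],[[0,0,-1],0,1],[[0,0,-1],0,1]]}}

```text
time_s: 12.75
ee_pos: [519.7, -333.1, 173.9]
ee_rot: [179.9, 0.0, 84.1]
force: [1.1, 0.5, -0.5]
gripper_width: 10.4
gripper_force: 15.0
```

Request:
{"name": "move_arm", "arguments": {"plan": [[[0,0,-0.4],0,1],[[0,0,-0.2],0,1],[[0,0,-0.2],0,1],[[0,0,0],0,1]]}}

```text
time_s: 13.15
ee_pos: [519.4, -334.1, 166.1]
ee_rot: [180.0, 0.0, 84.0]
force: [-0.4, -0.2, -0.2]
gripper_width: 10.0
gripper_force: 15.0
```

Request:
{"name": "move_arm", "arguments": {"plan": [[[0,0,-0.1],0,1],[[0,0,-0.1],0,1],[[0,0,0],0,1]]}}

```text
time_s: 13.45
ee_pos: [519.4, -334.1, 164.1]
ee_rot: [180.0, 0.0, 84.0]
force: [0.5, -0.7, 0.1]
gripper_width: 10.0
gripper_force: 15.0
```

Request:
{"name": "move_arm", "arguments": {"plan": [[[0,0,-0.1],0,1],[[0,0,0],0,1]]}}

```text
time_s: 13.65
ee_pos: [519.5, -334.1, 164.0]
ee_rot: [179.9, 0.0, 84.0]
force: [-1.1, 2.1, 5.1]
gripper_width: 9.9
gripper_force: 15.0
```

Contact at z = 164. Releasing.

Request:
{"name": "move_arm", "arguments": {"plan": [[[0,0,0],0,0.65],[[0,0,0],0,0.65],[[0,0,0],0,0.65],[[0,0,0],0,0.65],[[0,0,1],0,0.65]]}}

```text
time_s: 14.15
ee_pos: [518.5, -333.4, 171.6]
ee_rot: [-179.8, -0.1, 84.0]
force: [-0.3, -0.7, -0.0]
gripper_width: 31.8
gripper_force: 0.0
```

Request:
{"name": "move_arm", "arguments": {"plan": [[[0,0,3],0,0.65],[[0,0,4],0,0.65],[[0,0,1],0,0.65],[[-0.2,4,0],0,0.65],[[-0.3,4,0],0,0.65]]}}

```text
time_s: 14.65
ee_pos: [514.3, -253.8, 253.2]
ee_rot: [179.9, 0.0, 83.9]
force: [0.6, -0.5, -0.2]
gripper_width: 32.1
gripper_force: 0.0
```

Request:
{"name": "move_arm", "arguments": {"plan": [[[-0.4,4,0],0,0.65],[[-0.4,4,0],0,0.65],[[-0.4,4,0],0,0.65],[[-0.4,4,0],0,0.65],[[-0.4,4,0],0,0.65]]}}

```text
time_s: 15.15
ee_pos: [493.8, -52.4, 253.0]
ee_rot: [180.0, -0.0, 84.0]
force: [-0.1, 0.8, -0.7]
gripper_width: 32.4
gripper_force: 0.0
```

```bash
cat >> h.py <<'E'
def tags(save=None):
    st(); d=shot('top',save); P=cloud(d); X,Y,Z=P[...,0],P[...,1],P[...,2]
    u=np.array([.9945,-.1045]);v=np.array([.1045,.9945]);c=np.array([519,196.])
    bx=(X-c[0])*u[0]+(Y-c[1])*u[1]; by=(X-c[0])*v[0]+(Y-c[1])*v[1]
    b=(X-527.5)*v[0]+(Y+250)*v[1]; t=(X-527.5)*u[0]+(Y+250)*u[1]
    for nm,m in(('bin',(abs(bx)<82)&(abs(by)<82)&(Z>62)&(Z<89)),('rail',(abs(b)<145)&(abs(t)<60)&(Z>166)&(Z<200))):
        n,l=cv2.connectedComponents(m.astype(np.uint8))
        for i in range(1,n):
            k=l==i
            if k.sum()<8: continue
            r=cv2.minAreaRect(P[k][:,:2].astype(np.float32))
            a=r[2] if r[1][0]>r[1][1] else r[2]+90
            print(nm,k.sum(),np.round(P[k].mean(0),1),np.round(r[0],1),np.round(r[1],1),'ang',round(a,1),'along bar',b[k].mean().round(1),'off',t[k].mean().round(1))
    return d
E
python3 - <<'E'
from h import *
tags('top3')
E
```

```text
15.15 [493.8 -52.4 253. ] [180.  -0.  84.] F [-0.1  0.8 -0.7] w 32.4 g 0.0
bin 53 [574.6 271.6  75.7] [573.3 271.8] [ 7.1 70.4] ang 168.3 along bar 523.7 off -7.7
bin 39 [559.7 194.3  81.1] [559.8 194.8] [30.4  9.8] ang 80.3 along bar 445.3 off -14.4
bin 43 [504.4 279.2  76. ] [505.6 279. ] [ 1.6 57.6] ang 174.0 along bar 523.9 off -78.3
bin 39 [485.7 247.7  80.1] [485.4 248.5] [30.1 11.1] ang 76.3 along bar 490.6 off -93.5
bin 40 [480.5 198.7  80.5] [480.5 200.2] [31.   9.6] ang 82.2 along bar 441.3 off -93.7
bin 21 [458.1 284.   73.2] [458.7 283.8] [ 1.8 24.7] ang 173.9 along bar 523.8 off -124.8
rail 53 [ 517.6 -330.2  183.4] [ 517.5 -333. ] [32.9  9.6] ang 84.1 along bar -80.8 off -1.4
```

Hung well (fin at x 517.5, along-bar −83). Next: front middle tag.

Request:
{"name": "move_arm", "arguments": {"plan": [[[-0.2,4,0],0,0.65],[[-0.2,4.3,0],0,0.65],[[-0.2,4.3,0],0,0.65],[[-0.2,4.3,0],0,0.65],[[-0.2,4.3,0],0,0.65]]}}

```text
time_s: 15.7
ee_pos: [484.0, 159.5, 253.0]
ee_rot: [180.0, -0.0, 84.0]
force: [0.1, 0.0, -0.5]
gripper_width: 32.0
gripper_force: 0.0
```

Request:
{"name": "move_arm", "arguments": {"plan": [[[-0.3,4,0],0,0.65],[[0,0,-4],0,0.65],[[0,0,-4],0,0.65],[[0,0,-4],0,0.65],[[0,0,0],0,0.65]]}}

```text
time_s: 16.2
ee_pos: [477.4, 196.6, 128.2]
ee_rot: [-179.4, 0.3, 84.0]
force: [-1.2, -0.6, 0.6]
gripper_width: 32.0
gripper_force: 0.0
```

Request:
{"name": "move_arm", "arguments": {"plan": [[[0,0,-2.5],0,0.65],[[0,0,-2.5],0,0.65],[[0,0,-2.2],0,0.65],[[0,0,0],0,0.65],[[0,0,0],0,0.65]]}}

```text
time_s: 16.7
ee_pos: [482.6, 198.4, 62.5]
ee_rot: [179.9, -0.1, 84.0]
force: [0.9, 0.2, 0.7]
gripper_width: 31.4
gripper_force: 0.0
```

Request:
{"name": "move_arm", "arguments": {"plan": [[[0,0,0],0,1],[[0,0,0],0,1],[[0,0,0],0,1],[[0,0,0],0,1],[[0,0,0],0,1]]}}

```text
time_s: 17.2
ee_pos: [481.8, 198.3, 61.8]
ee_rot: [179.9, -0.0, 84.0]
force: [-0.8, 0.0, 4.8]
gripper_width: 10.3
gripper_force: 15.0
```

Request:
{"name": "move_arm", "arguments": {"plan": [[[0,0,2],0,1],[[0,0,4.5],0,1],[[0,0,4.5],0,1],[[0,0,4.5],0,1],[[0,0,4.5],0,1]]}}

```text
time_s: 17.7
ee_pos: [480.7, 197.8, 262.4]
ee_rot: [-180.0, 0.0, 84.0]
force: [0.9, -0.2, -0.2]
gripper_width: 9.9
gripper_force: 15.0
```

Request:
{"name": "move_arm", "arguments": {"plan": [[[0.3,-3,0],0,1],[[0.4,-4,0],0,1],[[0.4,-4,0],0,1],[[0.4,-4,0],0,1],[[0.4,-4,0],0,1]]}}

```text
time_s: 18.2
ee_pos: [499.9, 6.6, 260.6]
ee_rot: [-180.0, 0.0, 84.0]
force: [1.2, 0.4, -0.7]
gripper_width: 9.7
gripper_force: 15.0
```

Request:
{"name": "move_arm", "arguments": {"plan": [[[0.4,-4,0],0,1],[[0.4,-4,0],0,1],[[0.4,-4,0],0,1],[[0.4,-4,0],0,1],[[0.4,-4,0],0,1]]}}

```text
time_s: 18.7
ee_pos: [519.9, -193.5, 260.5]
ee_rot: [-180.0, -0.0, 84.0]
force: [0.6, -0.3, -1.1]
gripper_width: 9.8
gripper_force: 15.0
```

Request:
{"name": "move_arm", "arguments": {"plan": [[[0.4,-3.7,0],0,1],[[0,-1,0],0,1],[[0,0,-2],0,1],[[0,0,-2],0,1],[[0,0,0],0,1]]}}

```text
time_s: 19.2
ee_pos: [522.3, -237.7, 217.8]
ee_rot: [-179.6, -0.2, 84.0]
force: [-0.4, -0.1, -1.0]
gripper_width: 9.8
gripper_force: 15.0
```

```bash
python3 - <<'E'
from h import *
tags('top4'); shot('wrist','w4')
E
```

```text
19.2 [ 522.3 -237.7  217.8] [-179.6   -0.2   84. ] F [-0.4 -0.1 -1. ] w 9.8 g 15.0
bin 108 [522.7 277.4  75.2] [527.2 276.7] [  3.5 161.9] ang 173.2 along bar 524.0 off -59.9
bin 39 [559.7 194.3  81.3] [559.8 194.7] [31.3  9.8] ang 80.4 along bar 445.2 off -14.4
bin 40 [485.4 247.2  80.7] [485.6 248.6] [ 9.1 30.9] ang 91.3 along bar 490.1 off -93.8
rail 13 [ 546.7 -223.   181.9] [ 546.3 -222.4] [ 6.  13.9] ang 153.7 along bar 28.8 off 16.3
rail 20 [ 495.8 -220.1  179.6] [ 495.  -219.8] [18.1  9.3] ang 43.1 along bar 26.4 off -34.7
```

View pics/w4.png

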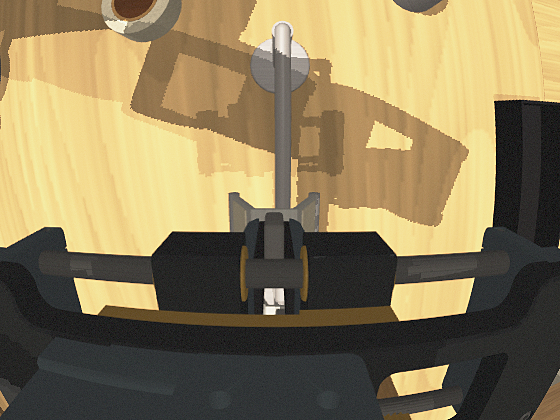

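I miscounted by 4 cm: the wrist view shows the bar at column 282 against the tag at 275, consistent. Moving to the slot.

Request:
{"name": "move_arm", "arguments": {"plan": [[[0.1,-2.1,0],0,1],[[0.1,-1.5,0],0,1],[[0,-0.5,0],0,1],[[0,0,0],0,1],[[0,0,0],0,1]]}}

```text
time_s: 19.8
ee_pos: [526.2, -279.6, 221.0]
ee_rot: [180.0, -0.0, 84.0]
force: [-0.8, -0.3, -1.1]
gripper_width: 9.9
gripper_force: 15.0
```

Request:
{"name": "move_arm", "arguments": {"plan": [[[0,0,-2],0,1],[[0,0,-1.5],0,1],[[0,0,-1],0,1],[[0,0,-0.5],0,1],[[0,0,-0.3],0,1]]}}

```text
time_s: 20.3
ee_pos: [526.4, -279.7, 167.7]
ee_rot: [180.0, -0.0, 84.0]
force: [-0.2, -0.1, -0.5]
gripper_width: 9.8
gripper_force: 15.0
```

Request:
{"name": "move_arm", "arguments": {"plan": [[[0,0,-0.2],0,1],[[0,0,-0.1],0,1],[[0,0,0],0,1]]}}

```text
time_s: 20.6
ee_pos: [526.5, -280.0, 165.1]
ee_rot: [180.0, 0.0, 84.0]
force: [-0.2, -0.7, -1.8]
gripper_width: 9.9
gripper_force: 15.0
```

Request:
{"name": "move_arm", "arguments": {"plan": [[[0,0,-0.1],0,1],[[0,0,0],0,1]]}}

```text
time_s: 20.8
ee_pos: [526.6, -280.1, 164.8]
ee_rot: [179.9, 0.0, 84.0]
force: [-0.3, 1.2, 4.5]
gripper_width: 9.8
gripper_force: 15.0
```

Request:
{"name": "move_arm", "arguments": {"plan": [[[0,0,0],0,0.65],[[0,0,0],0,0.65],[[0,0,0],0,0.65],[[0,0,0],0,0.65],[[0,0,1],0,0.65]]}}

```text
time_s: 21.3
ee_pos: [525.4, -279.5, 172.7]
ee_rot: [-179.8, -0.1, 84.0]
force: [0.0, -0.6, 0.2]
gripper_width: 32.4
gripper_force: 0.0
```

Request:
{"name": "move_arm", "arguments": {"plan": [[[0,0,3],0,0.65],[[0,0,4],0,0.65],[[0,0,1],0,0.65],[[-0.4,4,0],0,0.65],[[-0.4,4,0],0,0.65]]}}

```text
time_s: 21.8
ee_pos: [518.3, -199.7, 254.4]
ee_rot: [179.9, 0.0, 83.9]
force: [-0.2, 0.8, 0.3]
gripper_width: 31.9
gripper_force: 0.0
```

Request:
{"name": "move_arm", "arguments": {"plan": [[[-0.4,4,0],0,0.65],[[-0.4,4,0],0,0.65],[[-0.4,4,0],0,0.65],[[-0.4,4,0],0,0.65],[[-0.4,4,0],0,0.65]]}}

```text
time_s: 22.3
ee_pos: [497.8, 1.6, 254.1]
ee_rot: [180.0, -0.0, 84.0]
force: [0.5, 0.1, 1.3]
gripper_width: 31.6
gripper_force: 0.0
```

```bash
python3 - <<'E'
from h import *
tags('top5')
E
```

```text
22.3 [497.8   1.6 254.1] [180.  -0.  84.] F [0.5 0.1 1.3] w 31.6 g 0.0
bin 101 [529.5 276.5  75.7] [527.4 276.8] [  7.8 161.9] ang 171.4 along bar 523.8 off -53.1
bin 39 [559.7 194.4  80.7] [559.8 194.9] [31.   9.8] ang 80.3 along bar 445.3 off -14.4
bin 40 [485.4 247.3  80.3] [485.6 248.5] [ 9.  29.9] ang 91.3 along bar 490.2 off -93.8
rail 51 [ 525.4 -275.3  182.3] [ 525.8 -276.2] [30.4 10.2] ang 84.2 along bar -25.4 off 0.6
rail 52 [ 517.5 -330.4  184.1] [ 517.4 -332.3] [32.4  9.7] ang 83.2 along bar -81.0 off -1.5
```

Request:
{"name": "move_arm", "arguments": {"plan": [[[-0.2,4.1,0],0,0.65],[[-0.2,4.1,0],0,0.65],[[-0.2,4.1,0],0,0.65],[[-0.2,4.1,0],0,0.65],[[-0.2,4.1,0],0,0.65]]}}

```text
time_s: 22.85
ee_pos: [488.0, 206.5, 254.1]
ee_rot: [180.0, 0.0, 84.0]
force: [0.1, -0.4, -0.2]
gripper_width: 31.4
gripper_force: 0.0
```

Request:
{"name": "move_arm", "arguments": {"plan": [[[-0.2,4,0],0,0.65],[[0,0,-4],0,0.65],[[0,0,-4],0,0.65],[[0,0,-4],0,0.65],[[0,0,0],0,0.65]]}}

```text
time_s: 23.35
ee_pos: [482.6, 243.3, 129.0]
ee_rot: [-179.4, 0.4, 84.0]
force: [-0.8, -0.7, -0.2]
gripper_width: 31.8
gripper_force: 0.0
```

Request:
{"name": "move_arm", "arguments": {"plan": [[[0,0,0],0,0.65],[[0,0,-2.5],0,0.65],[[0,0,-2.5],0,0.65],[[0,0,-2.3],0,0.65],[[0,0,0],0,0.65]]}}

```text
time_s: 23.85
ee_pos: [486.3, 244.8, 60.9]
ee_rot: [-180.0, 0.0, 84.0]
force: [0.3, -0.1, -0.1]
gripper_width: 32.2
gripper_force: 0.0
```

Request:
{"name": "move_arm", "arguments": {"plan": [[[0,0,0],0,1],[[0,0,0],0,1],[[0,0,0],0,1],[[0,0,0],0,1],[[0,0,0],0,1]]}}

```text
time_s: 24.35
ee_pos: [487.3, 245.6, 62.5]
ee_rot: [179.8, -0.1, 84.0]
force: [0.3, 0.4, 6.1]
gripper_width: 9.6
gripper_force: 15.0
```

Request:
{"name": "move_arm", "arguments": {"plan": [[[0,0,2],0,1],[[0,0,4.5],0,1],[[0,0,4.5],0,1],[[0,0,4.5],0,1],[[0,0,4.5],0,1]]}}

```text
time_s: 24.85
ee_pos: [485.8, 244.8, 262.9]
ee_rot: [180.0, -0.0, 84.0]
force: [1.8, 1.4, -0.6]
gripper_width: 9.8
gripper_force: 15.0
```

Request:
{"name": "move_arm", "arguments": {"plan": [[[0.3,-3,0],0,1],[[0.4,-4,0],0,1],[[0.4,-4,0],0,1],[[0.4,-4,0],0,1],[[0.4,-4,0],0,1]]}}

```text
time_s: 25.35
ee_pos: [505.0, 53.6, 261.1]
ee_rot: [180.0, -0.0, 84.0]
force: [0.6, -0.2, -0.5]
gripper_width: 9.8
gripper_force: 15.0
```

Request:
{"name": "move_arm", "arguments": {"plan": [[[0.4,-4,0],0,1],[[0.4,-4,0],0,1],[[0.4,-4,0],0,1],[[0.4,-4,0],0,1],[[0.4,-4,0],0,1]]}}

```text
time_s: 25.85
ee_pos: [525.0, -146.5, 261.1]
ee_rot: [180.0, -0.0, 84.0]
force: [0.5, 0.1, -0.8]
gripper_width: 10.1
gripper_force: 15.0
```

Request:
{"name": "move_arm", "arguments": {"plan": [[[0.4,-4,0],0,1],[[0.1,-4,0],0,1],[[0,0,0],0,1],[[0,0,0],0,1],[[0,0,0],0,1]]}}

```text
time_s: 26.35
ee_pos: [530.1, -224.1, 260.8]
ee_rot: [-180.0, -0.0, 84.0]
force: [-0.4, 0.1, -1.3]
gripper_width: 10.2
gripper_force: 15.0
```

```bash
python3 - <<'E'
from h import *
st(); shot('wrist','w6')
E
```

```text
26.35 [ 530.1 -224.1  260.8] [-180.   -0.   84.] F [-0.4  0.1 -1.3] w 10.2 g 15.0
```

View pics/w6.png

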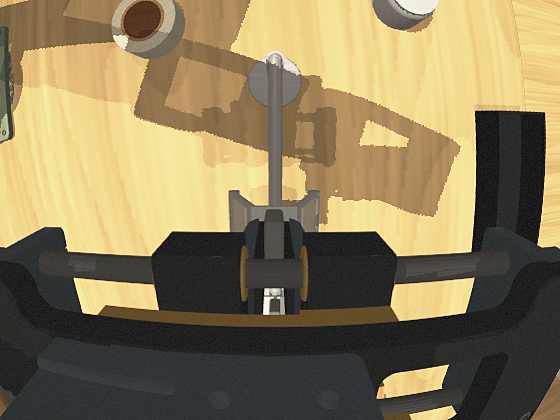

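Tag (columns 230–320) is centred over the bar (276). Lowering.

Request:
{"name": "move_arm", "arguments": {"plan": [[[0.1,0,-3],0,1],[[0,0,-3],0,1],[[0,0,-1.5],0,1],[[0,0,-1],0,1],[[0,0,-0.5],0,1]]}}

```text
time_s: 26.9
ee_pos: [531.3, -224.0, 170.4]
ee_rot: [-180.0, -0.0, 84.1]
force: [-0.5, -1.1, -0.5]
gripper_width: 9.9
gripper_force: 15.0
```

Request:
{"name": "move_arm", "arguments": {"plan": [[[0,0,-0.3],0,1],[[0,0,-0.1],0,1],[[0,0,0],0,1]]}}

```text
time_s: 27.2
ee_pos: [531.7, -225.0, 167.5]
ee_rot: [179.9, 0.0, 84.0]
force: [0.7, 0.1, -0.5]
gripper_width: 9.8
gripper_force: 15.0
```

Request:
{"name": "move_arm", "arguments": {"plan": [[[0,0,-0.1],0,1],[[0,0,0],0,1]]}}

```text
time_s: 27.4
ee_pos: [531.4, -225.0, 166.1]
ee_rot: [180.0, 0.0, 84.0]
force: [0.3, 0.1, -1.0]
gripper_width: 9.8
gripper_force: 15.0
```

Request:
{"name": "move_arm", "arguments": {"plan": [[[0,0,-0.1],0,1],[[0,0,0],0,1]]}}

```text
time_s: 27.6
ee_pos: [531.5, -225.1, 165.5]
ee_rot: [179.9, 0.0, 84.0]
force: [0.1, 0.1, 3.7]
gripper_width: 9.8
gripper_force: 15.0
```

Request:
{"name": "move_arm", "arguments": {"plan": [[[0,0,-0.1],0,1],[[0,0,0],0,1]]}}

```text
time_s: 27.8
ee_pos: [531.5, -225.1, 165.4]
ee_rot: [179.9, 0.0, 84.0]
force: [-1.8, 0.6, 8.4]
gripper_width: 9.9
gripper_force: 15.0
```

Request:
{"name": "move_arm", "arguments": {"plan": [[[0,0,0.1],0,0.65],[[0,0,0],0,0.65],[[0,0,0],0,0.65],[[0,0,0],0,0.65],[[0,0,1],0,0.65]]}}

```text
time_s: 28.3
ee_pos: [530.3, -224.5, 173.6]
ee_rot: [-179.8, -0.1, 84.0]
force: [-0.5, -0.6, 0.3]
gripper_width: 31.4
gripper_force: 0.0
```

Request:
{"name": "move_arm", "arguments": {"plan": [[[0,0,3],0,0.65],[[0,0,4],0,0.65],[[0,0,1],0,0.65],[[0,4,0],0,0.65],[[0,4,0],0,0.65]]}}

```text
time_s: 28.8
ee_pos: [531.4, -144.8, 255.4]
ee_rot: [179.9, 0.0, 83.9]
force: [-0.1, 0.2, -0.8]
gripper_width: 32.3
gripper_force: 0.0
```

Request:
{"name": "move_arm", "arguments": {"plan": [[[0,4,0],0,0.65],[[0,4,0],0,0.65],[[0,4,0],0,0.65],[[0,4,0],0,0.65],[[0,4,0],0,0.65]]}}

```text
time_s: 29.3
ee_pos: [531.0, 56.6, 255.0]
ee_rot: [180.0, -0.0, 84.0]
force: [0.8, -0.0, -0.2]
gripper_width: 31.6
gripper_force: 0.0
```

```bash
python3 - <<'E'
from h import *
tags('top7')
E
```

```text
29.3 [531.   56.6 255. ] [180.  -0.  84.] F [ 0.8 -0.  -0.2] w 31.6 g 0.0
bin 107 [526.  277.   75.7] [527.3 276.8] [  4.1 161.4] ang 172.8 along bar 523.9 off -56.6
rail 48 [ 530.1 -219.7  183.9] [ 530.1 -220.6] [31.9  9.7] ang 83.1 along bar 30.4 off -0.6
rail 51 [ 525.4 -275.2  182.8] [ 525.9 -276.2] [29.7 10.3] ang 84.5 along bar -25.3 off 0.6
rail 52 [ 517.7 -330.1  183.3] [ 517.5 -332.4] [32.2  9.5] ang 84.2 along bar -80.7 off -1.4
```

View pics/top7.png

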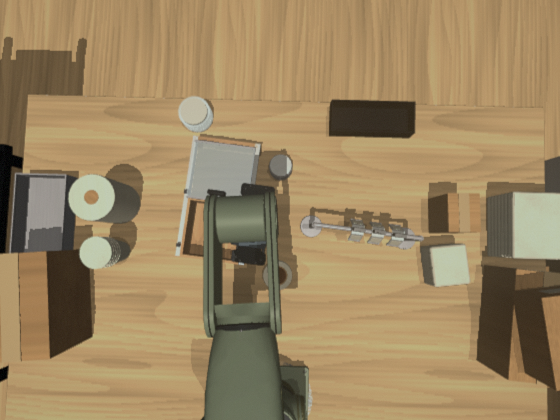

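The arm just hides the bin (arm over (240,220)); three tags hang at (357,232), (378,235), (399,238). Stepping back for a clear look.

Request:
{"name": "move_arm", "arguments": {"plan": [[[0,-4,0],0,0.65],[[0,-4,0],0,0.65],[[0,0,0],0,0.65]]}}

```text
time_s: 29.65
ee_pos: [531.1, -28.3, 254.8]
ee_rot: [180.0, 0.1, 83.8]
force: [0.4, 0.2, -0.0]
gripper_width: 31.7
gripper_force: 0.0
```

```bash
python3 - <<'E'
from h import *
tags('top8')
E
```

```text
29.65 [531.1 -28.3 254.8] [1.80e+02 1.00e-01 8.38e+01] F [ 0.4  0.2 -0. ] w 31.7 g 0.0
bin 106 [527.4 276.8  75. ] [527.5 276.6] [  7.1 161.8] ang 171.8 along bar 523.9 off -55.1
bin 38 [559.6 193.9  81.8] [559.7 194.5] [30.7  9.8] ang 80.3 along bar 444.8 off -14.5
rail 48 [ 530.1 -219.7  183.6] [ 530.  -221.5] [32. 10.] ang 83.0 along bar 30.4 off -0.6
rail 50 [ 525.5 -275.4  183.1] [ 525.8 -275.9] [30.  10.1] ang 83.5 along bar -25.5 off 0.6
rail 53 [ 517.6 -330.2  183.7] [ 517.4 -332.7] [33.1  9.8] ang 83.3 along bar -80.8 off -1.4
```

Request:
{"name": "move_arm", "arguments": {"plan": [[[0.6,4.3,0],0,0.65],[[0.6,4.3,0],0,0.65],[[0.6,4.4,0],0,0.65],[[0.6,4.4,0],0,0.65],[[0.5,4.4,0],0,0.65]]}}

```text
time_s: 30.2
ee_pos: [559.9, 195.7, 254.9]
ee_rot: [-180.0, -0.0, 84.0]
force: [-0.2, 0.1, 0.0]
gripper_width: 31.9
gripper_force: 0.0
```

Request:
{"name": "move_arm", "arguments": {"plan": [[[0,0,-3.5],0,0.65],[[0,0,-3.5],0,0.65],[[0,0,-3.5],0,0.65],[[0,0,0],0,0.65],[[0,0,0],0,0.65]]}}

```text
time_s: 30.7
ee_pos: [560.3, 193.7, 150.3]
ee_rot: [-180.0, -0.0, 84.0]
force: [0.5, -0.1, 0.3]
gripper_width: 31.9
gripper_force: 0.0
```

Request:
{"name": "move_arm", "arguments": {"plan": [[[0,0,-2.5],0,0.65],[[0,0,-2.5],0,0.65],[[0,0,-2],0,0.65],[[0,0,-1],0,0.65],[[0,0,-0.6],0,0.65]]}}

```text
time_s: 31.2
ee_pos: [561.4, 193.5, 65.0]
ee_rot: [179.9, -0.1, 84.0]
force: [0.2, -1.1, -0.2]
gripper_width: 31.9
gripper_force: 0.0
```

Request:
{"name": "move_arm", "arguments": {"plan": [[[0,0,0],0,1],[[0,0,0],0,1],[[0,0,0],0,1],[[0,0,0],0,1],[[0,0,0],0,1]]}}

```text
time_s: 31.7
ee_pos: [561.1, 193.3, 65.0]
ee_rot: [179.9, -0.1, 84.0]
force: [-0.9, -0.6, 4.7]
gripper_width: 10.3
gripper_force: 15.0
```

Request:
{"name": "move_arm", "arguments": {"plan": [[[0,0,2],0,1],[[0,0,4.5],0,1],[[0,0,4.5],0,1],[[0,0,4.5],0,1],[[0,0,4.5],0,1]]}}

```text
time_s: 32.2
ee_pos: [559.7, 192.8, 265.4]
ee_rot: [-180.0, 0.0, 84.0]
force: [0.9, 0.6, -0.6]
gripper_width: 9.5
gripper_force: 15.0
```

Request:
{"name": "move_arm", "arguments": {"plan": [[[-0.3,-3,0],0,1],[[-0.3,-4,0],0,1],[[-0.3,-4,0],0,1],[[-0.3,-4,0],0,1],[[-0.3,-4,0],0,1]]}}

```text
time_s: 32.7
ee_pos: [544.6, 1.6, 263.6]
ee_rot: [-180.0, 0.0, 84.0]
force: [0.4, 0.5, -1.0]
gripper_width: 9.7
gripper_force: 15.0
```

Request:
{"name": "move_arm", "arguments": {"plan": [[[-0.3,-4,0],0,1],[[-0.3,-4,0],0,1],[[-0.3,-4,0],0,1],[[0,-4,0],0,1],[[0,-1.1,0],0,1]]}}

```text
time_s: 33.2
ee_pos: [535.6, -171.4, 263.4]
ee_rot: [-180.0, 0.1, 83.8]
force: [0.3, 0.2, -1.0]
gripper_width: 10.2
gripper_force: 15.0
```

Request:
{"name": "move_arm", "arguments": {"plan": [[[0,0,-1.5],0,1],[[0,0,-1.5],0,1],[[0,0,0],0,1],[[0,0,0],0,1],[[0,0,0],0,1]]}}

```text
time_s: 33.7
ee_pos: [536.8, -167.6, 234.7]
ee_rot: [179.9, 0.0, 84.0]
force: [-0.0, 0.3, -0.9]
gripper_width: 9.7
gripper_force: 15.0
```

```bash
python3 - <<'E'
from h import *
tags('top9'); shot('wrist','w9')
E
```

```text
33.7 [ 536.8 -167.6  234.7] [179.9   0.   84. ] F [-0.   0.3 -0.9] w 9.7 g 15.0
bin 99 [525.2 277.1  74.8] [527.1 276.8] [  3.5 162.1] ang 173.1 along bar 523.9 off -57.4
bin 8 [601.3 205.2  81.1] [601.3 203.5] [17.9  1.4] ang 83.1 along bar 460.4 off 25.8
```

View pics/w9.png

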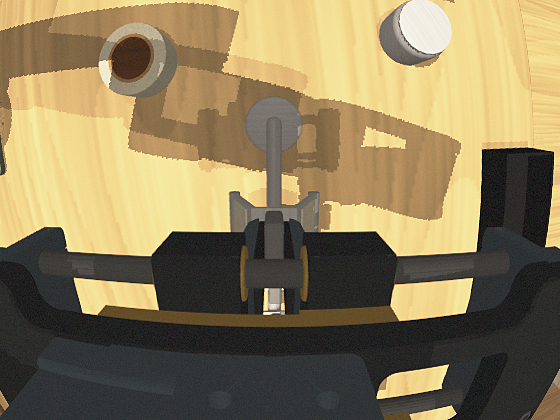

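Tag centred over the bar (column 274). Lowering to contact near 168.

Request:
{"name": "move_arm", "arguments": {"plan": [[[0,0,-3],0,1],[[0,0,-1.5],0,1],[[0,0,-1],0,1],[[0,0,-0.5],0,1],[[0,0,-0.3],0,1]]}}

```text
time_s: 34.3
ee_pos: [536.7, -168.0, 171.1]
ee_rot: [179.9, 0.0, 84.0]
force: [-0.1, 0.8, -0.2]
gripper_width: 9.6
gripper_force: 15.0
```

Request:
{"name": "move_arm", "arguments": {"plan": [[[0,0,-0.2],0,1],[[0,0,-0.1],0,1],[[0,0,0],0,1]]}}

```text
time_s: 34.6
ee_pos: [536.5, -168.0, 168.2]
ee_rot: [180.0, 0.0, 84.0]
force: [-0.4, 0.1, -0.4]
gripper_width: 10.3
gripper_force: 15.0
```

Request:
{"name": "move_arm", "arguments": {"plan": [[[0,0,-0.1],0,1],[[0,0,0],0,1]]}}

```text
time_s: 34.8
ee_pos: [536.6, -168.0, 167.9]
ee_rot: [179.9, 0.0, 84.0]
force: [-1.2, 0.5, 3.7]
gripper_width: 10.2
gripper_force: 15.0
```

Contact. Release, then retreat to a spot clear of both the bar and the bin.

Request:
{"name": "move_arm", "arguments": {"plan": [[[0,0,0],0,0.65],[[0,0,0],0,0.65],[[0,0,0],0,0.65],[[0,0,0],0,0.65],[[0,0,1],0,0.65]]}}

```text
time_s: 35.3
ee_pos: [535.4, -167.6, 175.8]
ee_rot: [-179.8, -0.0, 84.0]
force: [-0.4, -0.1, 0.0]
gripper_width: 31.7
gripper_force: 0.0
```

Request:
{"name": "move_arm", "arguments": {"plan": [[[0,0,3],0,0.65],[[0,0,4],0,0.65],[[0,0,1],0,0.65],[[0,4,0],0,0.65],[[0,4,0],0,0.65]]}}

```text
time_s: 35.8
ee_pos: [536.4, -87.8, 257.6]
ee_rot: [179.9, -0.0, 83.9]
force: [0.8, 0.2, 0.1]
gripper_width: 32.1
gripper_force: 0.0
```

Request:
{"name": "move_arm", "arguments": {"plan": [[[0,4,0],0,0.5],[[0,3,0],0,0.5],[[0,0,0],0,0.5],[[0,0,0],0,0.5]]}}

```text
time_s: 36.2
ee_pos: [536.2, -17.7, 256.9]
ee_rot: [180.0, 0.0, 84.1]
force: [0.4, 1.1, 0.0]
gripper_width: 45.6
gripper_force: 0.0
```

```bash
python3 - <<'E'
from h import *
tags('top10')
d=shot('scene','s10'); P=cloud(d)
b=cv2.resize(d['frame'][80:360,170:400],None,fx=2.1,fy=2.1,interpolation=cv2.INTER_CUBIC); cv2.imwrite('pics/s10c.png',b[:,:,::-1])
E
```

```text
36.2 [536.2 -17.7 256.9] [180.    0.   84.1] F [0.4 1.1 0. ] w 45.6 g 0.0
bin 43 [569.3 272.5  76.5] [571.  272.4] [ 3.9 73.9] ang 171.4 along bar 524.0 off -13.0
bin 36 [490.8 280.6  76.2] [492.  280.6] [ 1.7 48.5] ang 174.8 along bar 523.9 off -91.9
bin 13 [454.6 284.3  77.6] [454.3 284. ] [ 2.1 15.4] ang 175.3 along bar 523.8 off -128.4
rail 48 [ 535.  -164.1  184.4] [ 535.3 -164.4] [30.1  9.7] ang 83.1 along bar 86.3 off -1.5
rail 48 [ 530.1 -219.6  184. ] [ 530.  -221.1] [32.5  9.8] ang 82.7 along bar 30.5 off -0.6
rail 51 [ 525.4 -275.2  182.6] [ 525.8 -276.6] [31.  10.1] ang 84.1 along bar -25.3 off 0.6
rail 58 [ 524.  -324.   181.5] [ 523.4 -324.6] [10.9 31.6] ang 91.3 along bar -74.0 off 4.3
```

View pics/s10c.png

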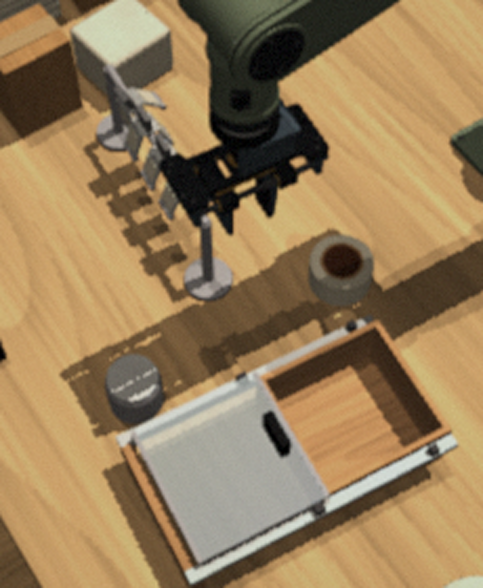

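Bin is empty. The far tag (fin now at (523,−325), ang 91°) seems to have just been knocked; let it settle and re-measure.

Request:
{"name": "move_arm", "arguments": {"plan": [[[0,0,0],0,0.6],[[0,0,0],0,0.6],[[0,0,0],0,0.6],[[0,0,0],0,0.6],[[0,0,0],0,0.6]]}}

```text
time_s: 36.8
ee_pos: [536.3, -18.1, 256.8]
ee_rot: [180.0, 0.0, 84.0]
force: [-0.6, 0.3, -0.5]
gripper_width: 36.0
gripper_force: 0.0
```

Request:
{"name": "move_arm", "arguments": {"plan": [[[0,0,0],0,0.6],[[0,0,0],0,0.6],[[0,0,0],0,0.6],[[0,0,0],0,0.6],[[0,0,0],0,0.6]]}}

```text
time_s: 37.3
ee_pos: [536.3, -17.9, 256.8]
ee_rot: [180.0, 0.0, 84.0]
force: [0.4, -1.1, -0.0]
gripper_width: 36.6
gripper_force: 0.0
```

Request:
{"name": "move_arm", "arguments": {"plan": [[[0,0,0],0,0.6],[[0,0,0],0,0.6],[[0,0,0],0,0.6],[[0,0,0],0,0.6],[[0,0,0],0,0.6]]}}

```text
time_s: 37.8
ee_pos: [536.3, -18.0, 256.9]
ee_rot: [180.0, 0.0, 84.0]
force: [0.7, 0.3, 0.9]
gripper_width: 36.1
gripper_force: 0.0
```

Request:
{"name": "move_arm", "arguments": {"plan": [[[0,0,0],0,0.6],[[0,0,0],0,0.6],[[0,0,0],0,0.6],[[0,0,0],0,0.6],[[0,0,0],0,0.6]]}}

```text
time_s: 38.3
ee_pos: [536.3, -18.0, 256.8]
ee_rot: [180.0, 0.0, 84.0]
force: [0.2, -0.5, -0.3]
gripper_width: 36.1
gripper_force: 0.0
```

```bash
python3 - <<'E'
from h import *
d=tags('top11')
b=cv2.resize(d['frame'][205:260,300:425],None,fx=6,fy=6,interpolation=cv2.INTER_CUBIC); cv2.imwrite('pics/t11c.png',b[:,:,::-1])
E
```

```text
38.3 [536.3 -18.  256.8] [180.   0.  84.] F [ 0.2 -0.5 -0.3] w 36.1 g 0.0
bin 98 [523.2 277.3  76. ] [524.8 276.9] [  1.8 157.1] ang 174.0 along bar 524.0 off -59.4
rail 48 [ 535.  -164.1  184.4] [ 535.2 -164.6] [30.2  9.7] ang 83.1 along bar 86.2 off -1.5
rail 48 [ 530.  -219.5  184.6] [ 529.9 -221.2] [32.5  9.9] ang 82.9 along bar 30.6 off -0.6
rail 51 [ 525.2 -275.7  182.4] [ 525.8 -276.3] [30.3 10.2] ang 83.7 along bar -25.8 off 0.4
rail 52 [ 519.1 -322.4  184.2] [ 519.2 -324.3] [ 8.5 32.2] ang 91.1 along bar -72.9 off -0.8
```

View pics/t11c.png

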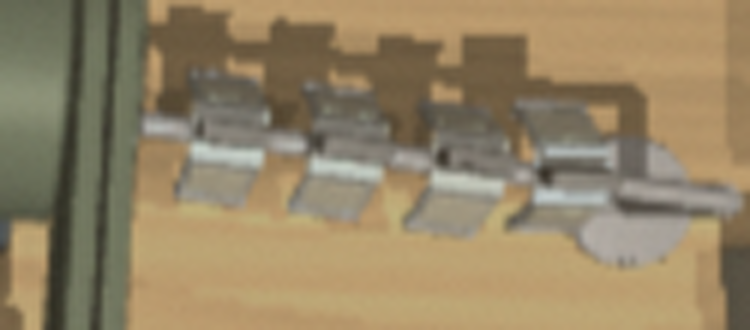

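The far tag at (570,165) has been knocked ~8 mm toward its neighbour and twisted 7°; I'll regrip it and put it back.

Request:
{"name": "move_arm", "arguments": {"plan": [[[-0.2,-3.9,0],0,0.6],[[-0.2,-3.9,0],0,0.6],[[-0.2,-3.9,0],0,0.6],[[-0.2,-3.9,0],0,0.6],[[-0.2,-3.9,0],0,0.6]]}}

```text
time_s: 38.85
ee_pos: [526.1, -214.5, 256.9]
ee_rot: [180.0, 0.0, 84.0]
force: [0.3, 0.0, -0.1]
gripper_width: 36.3
gripper_force: 0.0
```

Request:
{"name": "move_arm", "arguments": {"plan": [[[-0.2,-3.9,0],0,0.6],[[-0.2,-3.9,0],0,0.6],[[-0.2,-3.6,0],0,0.6],[[0,0,-2],0,0.6],[[0,0,0],0,0.6]]}}

```text
time_s: 39.35
ee_pos: [518.8, -327.2, 234.1]
ee_rot: [-179.7, -0.2, 83.9]
force: [-0.4, 0.3, -0.9]
gripper_width: 36.5
gripper_force: 0.0
```

Request:
{"name": "move_arm", "arguments": {"plan": [[[0,0,-2],0,0.6],[[0,0,-2],0,0.6],[[0,0,-1],0,0.6],[[0,0,0],0,0.6],[[0,0,0],0,0.6]]}}

```text
time_s: 39.85
ee_pos: [520.8, -326.8, 187.7]
ee_rot: [179.9, 0.0, 84.0]
force: [0.2, -0.4, -0.5]
gripper_width: 36.6
gripper_force: 0.0
```

Request:
{"name": "move_arm", "arguments": {"plan": [[[0,0,-1],0,0.6],[[0,0,-1],0,0.6],[[0,0,0],0,0.8],[[0,0,0],0,0.9],[[0,0,0],0,1]]}}

```text
time_s: 40.35
ee_pos: [520.5, -327.1, 167.1]
ee_rot: [180.0, 0.0, 84.0]
force: [0.2, 0.9, 0.7]
gripper_width: 15.0
gripper_force: 0.2
```

Request:
{"name": "move_arm", "arguments": {"plan": [[[0,0,0],0,1],[[0,0,0],0,1],[[0,0,0],0,1]]}}

```text
time_s: 40.65
ee_pos: [520.5, -327.1, 167.3]
ee_rot: [179.9, 0.0, 84.0]
force: [0.1, 0.0, 1.0]
gripper_width: 9.4
gripper_force: 15.0
```

Request:
{"name": "move_arm", "arguments": {"plan": [[[0,0,0.5],0,1],[[0,-0.4,0.2],0,1],[[-0.1,-0.5,0],0,1],[[0,0,0],0,1],[[0,0,-0.3],0,1]]}}

```text
time_s: 41.15
ee_pos: [519.3, -336.3, 170.9]
ee_rot: [180.0, 0.0, 84.0]
force: [-0.6, -0.1, -0.6]
gripper_width: 10.1
gripper_force: 15.0
```

Request:
{"name": "move_arm", "arguments": {"plan": [[[0,0,-0.2],0,1],[[0,0,-0.2],0,1],[[0,0,0],0,1]]}}

```text
time_s: 41.45
ee_pos: [519.1, -335.8, 167.3]
ee_rot: [-180.0, 0.0, 84.0]
force: [-1.4, -0.2, 3.5]
gripper_width: 9.9
gripper_force: 15.0
```

Request:
{"name": "move_arm", "arguments": {"plan": [[[0,0,0],0,0.65],[[0,0,0],0,0.65],[[0,0,0],0,0.65],[[0,0,0],0,0.65],[[0,0,1],0,0.65]]}}

```text
time_s: 41.95
ee_pos: [518.5, -335.4, 175.7]
ee_rot: [-179.8, -0.1, 84.0]
force: [-0.6, 0.1, -0.4]
gripper_width: 31.8
gripper_force: 0.0
```

Request:
{"name": "move_arm", "arguments": {"plan": [[[0,0,3],0,0.65],[[0,0,4],0,0.65],[[0,0,1],0,0.65],[[0.8,4,0],0,0.5],[[0.8,4,0],0,0.5]]}}

```text
time_s: 42.45
ee_pos: [535.4, -255.9, 257.4]
ee_rot: [179.9, 0.0, 83.9]
force: [0.3, 0.5, -0.7]
gripper_width: 44.1
gripper_force: 0.0
```

Request:
{"name": "move_arm", "arguments": {"plan": [[[0.8,4,0],0,0.5],[[0.8,4,0],0,0.5],[[0.8,4,0],0,0.5],[[0.8,4,0],0,0.5],[[0.8,4,0],0,0.5]]}}

```text
time_s: 42.95
ee_pos: [575.3, -54.3, 257.0]
ee_rot: [180.0, 0.0, 84.0]
force: [0.3, -0.6, 0.1]
gripper_width: 45.5
gripper_force: 0.0
```

Request:
{"name": "move_arm", "arguments": {"plan": [[[0,4,0],0,0.5],[[0,0,0],0,0.5],[[0,0,0],0,0.5],[[0,0,0],0,0.5],[[0,0,0],0,0.5]]}}

```text
time_s: 43.45
ee_pos: [575.2, -17.2, 256.9]
ee_rot: [180.0, 0.0, 83.9]
force: [-0.4, -0.4, 0.9]
gripper_width: 45.4
gripper_force: 0.0
```

```bash
python3 - <<'E'
from h import *
d=tags('top12'); P=cloud(d); X,Y,Z=[P[...,i] for i in range(3)]
k=(Z>120)&(Z<140)&(abs(X-627)<30)&(abs(Y-184)<40); print('knob',P[k].mean(0),k.sum())
E
```

```text
43.45 [575.2 -17.2 256.9] [180.    0.   83.9] F [-0.4 -0.4  0.9] w 45.4 g 0.0
bin 72 [552.4 274.2  74.8] [553.  274.2] [  4. 110.] ang 172.5 along bar 523.9 off -30.0
bin 29 [468.9 283.   75.6] [469.6 282.8] [ 1.5 45.8] ang 173.4 along bar 523.9 off -114.0
rail 48 [ 535.  -164.   184.6] [ 535.2 -164.4] [30.   9.7] ang 83.5 along bar 86.3 off -1.6
rail 48 [ 530.1 -219.7  184. ] [ 529.9 -221. ] [32.8  9.8] ang 83.0 along bar 30.5 off -0.6
rail 51 [ 525.4 -275.4  182.1] [ 525.8 -276.4] [29.4 10.3] ang 84.2 along bar -25.4 off 0.6
rail 49 [ 517.2 -330.8  183.5] [ 517.  -332.6] [32.1  9.7] ang 83.3 along bar -81.4 off -1.8
knob [626.29679026 185.49329636 133.55862029] 88
```

All four aligned with ~22 mm gaps. Now close the lid.

Request:
{"name": "move_arm", "arguments": {"plan": [[[1,4,0],0,0.5],[[1,4,0],0,0.5],[[1.1,4,0],0,0.5],[[1.1,4,0],0,0.5],[[1.1,4,0],0,0.5]]}}

```text
time_s: 44.0
ee_pos: [628.9, 184.5, 256.9]
ee_rot: [180.0, 0.0, 83.9]
force: [-0.0, 0.2, -0.1]
gripper_width: 45.8
gripper_force: 0.0
```

Request:
{"name": "move_arm", "arguments": {"plan": [[[0,0,0],0,0.45],[[0,0,-3.5],0,0.45],[[0,0,-3.5],0,0.45],[[0,0,-2],0,0.45],[[0,0,0],0,0.45]]}}

```text
time_s: 44.5
ee_pos: [626.3, 182.0, 163.2]
ee_rot: [-179.6, 0.2, 83.9]
force: [0.0, -0.1, 0.8]
gripper_width: 50.0
gripper_force: 0.0
```

Request:
{"name": "move_arm", "arguments": {"plan": [[[0,0,-2.5],0,0.45],[[0,0,-2],0,0.45],[[0,0,-1.7],0,0.45],[[0,0,0],0,0.45],[[0,0,0],0,0.7]]}}

```text
time_s: 45.0
ee_pos: [629.3, 183.6, 106.3]
ee_rot: [179.9, -0.0, 84.0]
force: [0.4, 0.4, -0.2]
gripper_width: 44.9
gripper_force: 0.0
```

Request:
{"name": "move_arm", "arguments": {"plan": [[[0,0,0],0,1],[[0,0,0],0,1],[[0,0,0],0,1],[[0,0,0],0,1],[[0,0,0],0,1]], "squeeze": 30}}

```text
time_s: 45.5
ee_pos: [628.5, 184.1, 105.4]
ee_rot: [179.9, -0.0, 84.0]
force: [-0.3, -0.2, 2.2]
gripper_width: 13.9
gripper_force: 30.0
```

Request:
{"name": "move_arm", "arguments": {"plan": [[[0,0,0.6],0,1],[[0,0,0.6],0,1],[[0,0,0.6],0,1],[[0,0,0],0,1]]}}

```text
time_s: 45.9
ee_pos: [628.2, 184.1, 123.6]
ee_rot: [180.0, -0.0, 84.0]
force: [1.3, 0.4, -2.8]
gripper_width: 14.1
gripper_force: 30.0
```

Request:
{"name": "move_arm", "arguments": {"plan": [[[-1.3,0.1,0],0,1],[[-1.3,0.2,0],0,1],[[-1.3,0.1,0],0,1],[[-1.3,0.2,0],0,1],[[-1.3,0.1,0],0,1]]}}

```text
time_s: 46.4
ee_pos: [562.8, 191.0, 122.8]
ee_rot: [180.0, 0.0, 84.0]
force: [2.8, 0.6, -3.9]
gripper_width: 13.9
gripper_force: 30.0
```

Request:
{"name": "move_arm", "arguments": {"plan": [[[-1.3,0.2,0],0,1],[[-1.3,0.1,0],0,1],[[-1.3,0.1,0],0,1],[[-1.3,0.2,0],0,1],[[-1.3,0.1,0],0,1]]}}

```text
time_s: 46.9
ee_pos: [497.1, 197.9, 122.8]
ee_rot: [180.0, 0.0, 84.0]
force: [2.2, -2.7, -3.3]
gripper_width: 13.8
gripper_force: 30.0
```

Request:
{"name": "move_arm", "arguments": {"plan": [[[-1.3,0.2,0],0,1],[[-1.3,0.1,0],0,1],[[-1,0.1,0],0,1],[[-0.5,0,0],0,1],[[0,0,0],0,1]]}}

```text
time_s: 47.4
ee_pos: [455.8, 202.2, 122.8]
ee_rot: [-179.9, 0.0, 84.0]
force: [-1.5, -2.6, -3.3]
gripper_width: 13.5
gripper_force: 30.0
```

Request:
{"name": "move_arm", "arguments": {"plan": [[[-0.2,0,0],0,1],[[-0.1,0,0],0,1],[[0,0,0],0,1]]}}

```text
time_s: 47.7
ee_pos: [454.6, 202.3, 122.9]
ee_rot: [180.0, -0.0, 84.0]
force: [0.6, -1.4, -4.2]
gripper_width: 13.7
gripper_force: 30.0
```

Request:
{"name": "move_arm", "arguments": {"plan": [[[-0.2,0,0],0,1],[[0,0,0],0,1],[[0,0,0],0,1]]}}

```text
time_s: 48.0
ee_pos: [454.5, 202.3, 123.4]
ee_rot: [179.8, -0.1, 84.0]
force: [5.5, -2.7, -3.1]
gripper_width: 13.8
gripper_force: 30.0
```

At the shut stop. Lower and release.

Request:
{"name": "move_arm", "arguments": {"plan": [[[0,0,-0.6],0,1],[[0,0,-0.6],0,1],[[0,0,-0.5],0,1],[[0,0,-0.2],0,1],[[0,0,0],0,1]]}}

```text
time_s: 48.5
ee_pos: [454.5, 202.4, 105.3]
ee_rot: [179.7, -0.1, 84.0]
force: [3.9, -2.8, 3.7]
gripper_width: 14.1
gripper_force: 30.0
```

Request:
{"name": "move_arm", "arguments": {"plan": [[[0,0,0],0,0.5],[[0,0,0],0,0.5],[[0,0,0],0,0.5],[[0,0,2],0,0.5],[[0,0,4],0,0.5]]}}

```text
time_s: 49.0
ee_pos: [449.8, 201.4, 161.7]
ee_rot: [-179.6, 0.2, 84.0]
force: [0.2, -1.1, -0.2]
gripper_width: 45.5
gripper_force: 0.0
```

Request:
{"name": "move_arm", "arguments": {"plan": [[[0,0,4],0,0.5],[[0,0,4],0,0.5],[[0,-4,0],0,0.5],[[0,-4,0],0,0.5],[[0,-4,0],0,0.5]]}}

```text
time_s: 49.5
ee_pos: [451.9, 81.4, 244.1]
ee_rot: [180.0, -0.0, 84.1]
force: [0.1, 0.3, -0.4]
gripper_width: 45.8
gripper_force: 0.0
```

Request:
{"name": "move_arm", "arguments": {"plan": [[[-1,-4,0],0,0.5],[[-1,-4,0],0,0.5],[[0,-2,0],0,0.5],[[0,0,0],0,0.5],[[0,0,0],0,0.5]]}}

```text
time_s: 50.0
ee_pos: [432.2, -17.6, 243.8]
ee_rot: [-180.0, -0.1, 83.9]
force: [-0.7, 0.1, 0.6]
gripper_width: 45.9
gripper_force: 0.0
```

```bash
python3 - <<'E'
from h import *
d=tags('top13'); P=cloud(d); X,Y,Z=[P[...,i] for i in range(3)]
k=(Z>115)&(Z<165)&(abs(X-454)<40)&(abs(Y-203)<40); print('knob',P[k].mean(0),k.sum(),np.median(Z[k]))
E
```

```text
50.0 [432.2 -17.6 243.8] [-1.80e+02 -1.00e-01  8.39e+01] F [-0.7  0.1  0.6] w 45.9 g 0.0
rail 49 [ 534.9 -164.2  183.4] [ 535.2 -164.6] [30.4 10.1] ang 82.0 along bar 86.1 off -1.6
rail 48 [ 530.1 -219.7  183.9] [ 529.9 -221.2] [31.9  9.7] ang 83.4 along bar 30.4 off -0.6
rail 52 [ 525.3 -275.4  182.4] [ 525.7 -275.9] [29.1 10.3] ang 83.7 along bar -25.5 off 0.5
rail 48 [ 517.  -330.7  184.1] [ 517.  -332.7] [32.   9.7] ang 83.8 along bar -81.3 off -2.0
knob [453.46101465 201.925705   133.26486502] 92 134.6307521135068
```

View pics/top13.png

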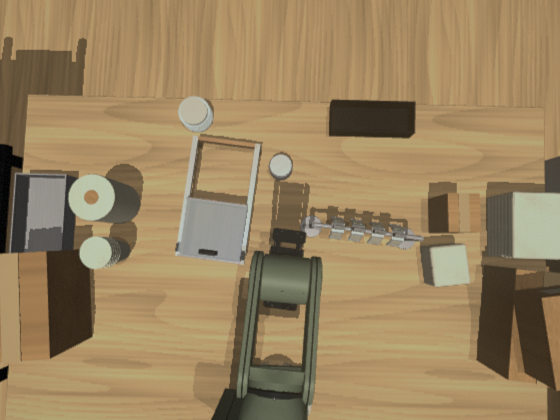

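The lid is shut and down (knob at (207,252), z 133 as at the start). Four tags hang evenly at (338,230)–(398,239), the bin is empty, and the other goods look unmoved. Handing in.

```bash
python3 -c "
from workcell import env
print(env.job_done())"
```

```text
the job is handed in; nothing more can be done
None
```

All four tags hang astride the order rail with about 20 mm gaps (one was knocked mid-run and put back), the bin lid is shut and down in front of the bumps, the other goods look unmoved, and the job is handed in at about 50 s.

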